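# Start the red fuse cap on its thread

### The arm

A 6-joint arm with a two-finger parallel gripper is mounted at the origin on the work surface. World frame = base frame: x ahead of the robot, y to its left, z up, the work surface at z = 0. Lengths are in m, angles in rad, forces in N, time in s.
With the tool pointing down it reaches from about 0.3 to 0.775 m from the base axis. Payload 14.6 kg.
Tool frame: the origin (TCP) lies on the centre line of the jaws, within the pads' length; the fingertips stand 19 mm ahead of it and the grasp point (between the pads) is the TCP; y points along the fingers, x is the direction in which the jaws open and shut, and the axes are right-handed (so a half turn about y gives the same grasp; the last joint's range is limited). The gripper opens to 94 mm and grips with 3 to 60 N. Pads are 16 mm wide; open, the fingers measure 119 mm over their backs; the gripper's body (75 mm by 177 mm) begins 78 mm behind the grasp point.
Start: joints at [-1.189, 0.3, 1.521, -0, 1.321, -0.067], TCP at [0.239, -0.496, 0.202] pointing down, gripper open.
Joint ranges: [-3.03, 3.03], [-0.79, 2.21], [0.23, 2.52], [-1.04, 4.18], [0, 3.07], [-2.55, 2.55]. Speed limits (rad/s): [2.22, 2.22, 2.57, 3.14, 3.14, 3.14].

### API

Orientations are given as [roll, pitch, yaw] about the fixed x, y, z axes, in that order (R = Rz(yaw) Ry(pitch) Rx(roll)).
In Python, from station import ctrl, optics gives the robot as it stands.
- The arm moves only by the tool jog_arm, never from a script. Its argument "targets" is a list of rows, each a list of 3 entries, a list of its own where there are three numbers: the finger opening in cm, from 0 to 9.4, then the shift along the tool's x, y, z in cm, then the turn about the tool's y in rad. A call has 1 to 10 rows; each row is the pose to reach, as a shift and turn from the pose commanded when the call began, along the tool's axes at that moment; what a row does not reach only later rows make up. A row lasts 1/10 s, in which the tool goes at most 50 mm and 8.59 degrees, less where a joint would pass 70% of its speed; a pose out of reach is approached as far as the arm can. A call with a gripper value outside its range is refused whole. The fingers move at their own pace and stop on an object; "grip_force" is the grip in N (left out, the last holds). Time passes only in rows, so rows that repeat a pose let the fingers close. It gives the time, the measured TCP pose, the force and the opening at its end, in the units of the state.
- ctrl.get_obs(): the state, without advancing time (a new reading comes with each control period).
- optics.camera(name): name is "scene" or "top" or "wrist"; returns a dict with "img" (420x560x3 uint8, red, green, blue), "range_z" (420x560 float32, m along the optical axis (not along the pixel's ray), 0 where there is no reading), "camera_matrix" (3x3 intrinsics, pixels), "world_to_cam" (4x4, takes a point from world to camera coordinates); the wrist camera has in their place "mount" (4x4, takes a point from camera to tool coordinates, whose origin is the TCP and whose axes are the tool frame's). Camera axes: x right, y up, looking along -z (the intrinsics and any distortion apply to the point x, -y, -z); pixel columns grow to the right and rows downward; lengths in m; the calibration is good to about 2 mm. A picture is of the moment at which its call begins: read the wrist's pose just before it.
- ctrl.hand_in(): hands the job in, once; it reports no verdict.
The state is a dict: "time_s": time; "qpos": joint angles; "joint_vel": joint speeds; "tau": joint torques, N m; "ee_pos": TCP position; "eef_rot": TCP orientation; "force": force on the tool from outside, world axes, zero at the start; "moment": the same for the moment, N m; "grip_width": finger opening in m.
Only numpy, scipy, OpenCV 4.12 (cv2) and the standard library are available. Lean on these libraries where they do the work, as an engineer would, in place of code of your own. Each camera call takes 0.05 s, during which the arm holds its last target. There are 200 camera calls.

### The job

The red fuse cap on one of the three grey load modules is only sitting loose on top of its thread. Without lifting it off, turn it backward (counter-clockwise seen from above) until it drops onto the panel with its white stripe towards the white panel mark, then turn it forward (clockwise) about a sixth of a turn so that its white stripe points to the green mark, and let go. Leave the black and yellow caps as they are.

Things in the scene. Friction and masses are not known exactly. Their poses are not given: they have to be found in the camera images.
- red_cap: Loose red cap: skirt 66 mm across, roof top 25 mm above origin; on it a wing grip 56 long (x), 16 thick (y), top 55 above origin, white stripe on its +x half. Grip the wing across its thickness, fingertips just above the roof. Origin: centre of underside, z up. 3 mm side play on its neck. Starts resting on the threads, underside 12 mm over the panel, x axis 36-58 deg clockwise of the module's x.
- module: Grey box 150 (x) by 130 (y) mm, dark panel 70 mm above origin (centre of underside); neck at its middle. White mark towards +x, green mark 60 deg clockwise of it. With the cap's x within 15 deg of the white mark the cap can go down 12 mm onto the panel (a gripper holding it must go down too); there it turns clockwise freely, level, to a stop at 77 deg. On top the same stop bars turning clockwise.
- black_cap (a joint): Black cap of the same shape, already down and done up on a look-alike module; angle in rad about the vertical, 0 at the start. It turns easily; leave it alone.
- yellow_cap (a joint): Yellow cap of the same shape, already down and done up on a look-alike module; angle in rad about the vertical, 0 at the start. It turns easily; leave it alone.
There are look-alikes about, which are no part of the job. Several things have the shape of the red_cap; the one meant has the colours described above.

How it is judged:
On the way:
1. the red cap, turned back to the start of its thread (white stripe within 25 degrees of the white mark), has dropped to within 4 mm of the panel (z of red_cap in the frame of module below 0.074 m and horizontal distance between red_cap and module below 0.01 m and angle between the x axis of red_cap and the x axis of module, either way round below 0.436 rad), for 0.05 s.
At the end, for the whole second after the job is handed in: The red cap is down on the panel (within 4 mm), over its neck (within 10 mm), level (within 8 degrees), turned at least 40 degrees clockwise from the white mark so that it is held under the threads, and at rest (z of red_cap in the frame of module below 0.074 m and horizontal distance between red_cap and module below 0.01 m and angle between red_cap's own z axis and vertical below 0.14 rad and angle between the x axis of red_cap and the x axis of module, either way round above 0.7 rad and linear speed of red_cap below 0.02 m/s); the robot touches nothing.
It fails at once if the red cap was lifted more than 15 mm above where it started (z of red_cap in the frame of module above 0.097 m).
It fails at once if the black cap was turned more than 15 degrees (value of joint black_cap above 0.26 rad or value of joint black_cap below -0.26 rad).
It fails at once if the yellow cap was turned more than 15 degrees (value of joint yellow_cap above 0.26 rad or value of joint yellow_cap below -0.26 rad).
It also fails if it takes over 38 s, if anything falls off the work surface, if the arm or the gripper's body presses on something with over 40 N, if the wrist force passes 120 N, or if a joint passes its speed limit or range.

## Working session

There is one attempt and no reset: what is moved stays moved. The work goes in short steps, Python scripts to look and compute and a tool call to move; the robot and the scene stay as the last step left them, time stands still between calls to the robot, and variables do not carry over. Pictures are saved under pics/ and viewed, about 8 in all and at most 12, crops included, and the job is handed in when it is done.

Besides the shell and the picture viewer there is one more tool, called as a command line: name --argument value ..., lists and objects as JSON in quotes. jog_arm: Moves the arm, as the interface text tells. Its arguments: {"type":"object","properties":{"targets":{"type":"array","items":{"type":"array"}},"grip_force":{"type":"number"}},"required":["targets"]}

```bash
mkdir -p pics; python3 - <<'E'
from station import ctrl, optics
import cv2,numpy as np
print(ctrl.get_obs())
for n in ("top","scene"):
    c=optics.camera(n); cv2.imwrite(f"pics/{n}1.png",c["img"][:,:,::-1]); np.savez(f"{n}1.npz",**c)
    print(n,c["camera_matrix"],c["world_to_cam"],[k for k in c])
E
```

```text
{'time_s': 0.0, 'qpos': array([-1.18865148e+00,  3.00488115e-01,  1.52156736e+00, -1.05301419e-05,
        1.32071611e+00, -6.66057504e-02]), 'joint_vel': array([4.39087768e-04, 4.12726973e-05, 5.84867017e-04, 3.93067168e-04,
       1.52763832e-03, 8.18350427e-04]), 'tau': array([ 1.30960820e-03, -5.31807625e+01, -3.52742636e+01,  7.08904839e-02,
        2.43537506e-02, -1.24676853e-04]), 'ee_pos': array([ 0.23850472, -0.49530104,  0.20178281]), 'eef_rot': array([-1.57072804e+00,  1.17700125e-03, -1.12204308e+00]), 'force': array([ 0.75791116,  0.25985377, -0.0835959 ]), 'moment': array([-0.02316626, -0.00024744,  0.02106124]), 'grip_width': 0.09404306605892677}
top [[528.24806792   0.         285.67675161]
 [  0.         528.24806792 216.52639144]
 [  0.           0.           1.        ]] [[-0.03376341 -0.99941387 -0.00565205  0.01586219]
 [ 0.97665346 -0.03419389  0.21208207 -0.50263554]
 [-0.21215103  0.00164052  0.97723551 -0.80437393]
 [ 0.          0.          0.          1.        ]] ['img', 'range_z', 'camera_matrix', 'world_to_cam']
scene [[493.11719692   0.         285.17655369]
 [  0.         493.11719692 216.57935875]
 [  0.           0.           1.        ]] [[-0.51571345  0.85674217 -0.00570029  0.26289319]
 [-0.48731498 -0.2878526   0.82441797  0.18895784]
 [ 0.7046728   0.42794127  0.56595275 -1.33857307]
 [ 0.          0.          0.          1.        ]] ['img', 'range_z', 'camera_matrix', 'world_to_cam']
```

View pics/top1.png

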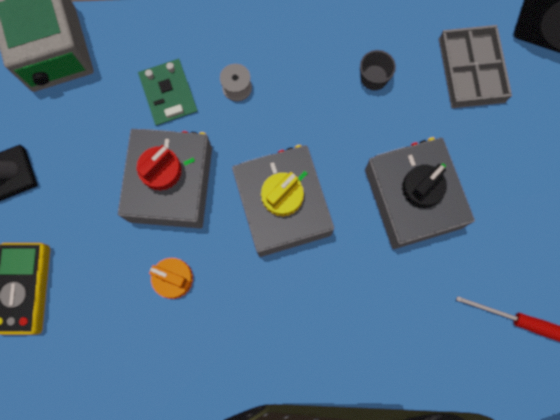

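View pics/scene1.png

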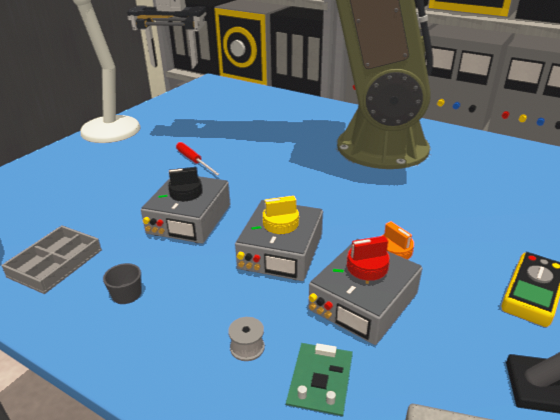

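Candidates, in top-view pixels: red cap (158,168), yellow (282,194), black (425,186), loose orange cap on the table (171,278) and red screwdriver handle (540,325). I choose the red one at (158,168). Next I measure it and check a close crop.

```bash
cat > h.py <<'E'
import numpy as np, cv2
def cloud(c,T=None):
    """world points (HxWx3) from range_z; T = cam->world"""
    K=c["camera_matrix"]; T=np.linalg.inv(c["world_to_cam"]) if T is None else T
    v,u=np.mgrid[:420,:560]; d=c["range_z"]
    p=np.stack([(u-K[0,2])/K[0,0]*d,-(v-K[1,2])/K[1,1]*d,-d],-1)
    return p@T[:3,:3].T+T[:3,3]
def analyse(c,P,near,r=.13):
    hsv=cv2.cvtColor(c["img"],cv2.COLOR_RGB2HSV); H,S,V=[hsv[...,i].astype(int) for i in range(3)]
    ok=(c["range_z"]>0)&(np.hypot(P[...,0]-near[0],P[...,1]-near[1])<r); z=P[...,2]
    red=ok&((H<7)|(H>173))&(S>140)&(V>70)&(z>.075); wh=ok&(S<70)&(V>140); gr=ok&(H>45)&(H<80)&(S>100)
    def pr(n,m):
        if m.sum()>3:
            q=P[m]; print(n,m.sum(),"mean",q.mean(0).round(4),"med z",np.median(q[:,2]).round(4))
            return q
    w=red&(z>.075); zt=np.percentile(z[w],98); print("red top z",zt.round(4))
    pr("wing top red",red&(z>zt-.006)); roof=red&(z<zt-.024)&(z>zt-.038); q=pr("roof",roof)
    if q is not None:
        (cx,cy),rr=cv2.minEnclosingCircle((q[:,:2]*1e3).astype(np.float32)); print("roof circle",cx,cy,rr)
    wing=ok&(z>zt-.006)&(z<zt+.006); q=pr("wing all",wing)
    print("wing rect",cv2.minAreaRect((q[:,:2]*1e3).astype(np.float32)))
    pr("stripe",wh&(z>zt-.015)); pr("white mark",wh&(z<zt-.04)&(z>.055)); pr("green mark",gr&(z>.055)&(z<.085))
    pan=ok&(z>.06)&(z<.08); q=pr("panel",pan)
    print("panel rect",cv2.minAreaRect((q[:,:2]*1e3).astype(np.float32)))
E
python3 - <<'E'
from h import *
c=dict(np.load("top1.npz")); P=cloud(c); print(P[168,158],P[185,190])
analyse(c,P,P[168,158][:2])
cv2.imwrite("pics/crop.png",cv2.resize(c["img"][110:250,90:250,::-1],None,fx=4,fy=4,interpolation=cv2.INTER_CUBIC))
s=dict(np.load("scene1.npz")); print("scene"); analyse(s,cloud(s),P[168,158][:2])
E
```

```text
[0.57216073 0.19196348 0.11731072] [0.55752919 0.1517902  0.06790987]
red top z 0.1387
wing top red 286 mean [0.5737 0.1986 0.137 ] med z 0.1372
roof 801 mean [0.5725 0.1911 0.1075] med z 0.1074
roof circle 577.9110107421875 195.82115173339844 33.60884475708008
wing all 395 mean [0.578  0.1953 0.1372] med z 0.1373
wing rect ((578.5107421875, 195.19850158691406), (17.150733947753906, 56.561248779296875), 46.66560745239258)
stripe 63 mean [0.5894 0.1855 0.1378] med z 0.1378
white mark 41 mean [0.6238 0.1962 0.0707] med z 0.0708
green mark 49 mean [0.5974 0.1534 0.0709] med z 0.0709
panel 5820 mean [0.5714 0.1868 0.07  ] med z 0.0703
panel rect ((574.5451049804688, 162.0642852783203), (200.51214599609375, 151.0723114013672), 83.23249816894531)
scene
red top z 0.1383
wing top red 233 mean [0.5814 0.2002 0.1365] med z 0.137
roof 603 mean [0.5937 0.2052 0.1073] med z 0.1075
roof circle 581.49658203125 197.44940185546875 33.174320220947266
wing all 301 mean [0.5822 0.1982 0.1368] med z 0.1372
wing rect ((580.0419311523438, 197.60365295410156), (18.088672637939453, 57.019412994384766), 45.154632568359375)
stripe 31 mean [0.5904 0.1864 0.138 ] med z 0.1385
white mark 315 mean [0.6218 0.2004 0.0673] med z 0.0676
green mark 35 mean [0.5974 0.155  0.0713] med z 0.0712
panel 4141 mean [0.6019 0.199  0.0696] med z 0.0703
panel rect ((576.664306640625, 162.5374755859375), (202.43814086914062, 150.29791259765625), 83.71578979492188)
```

View pics/crop.png

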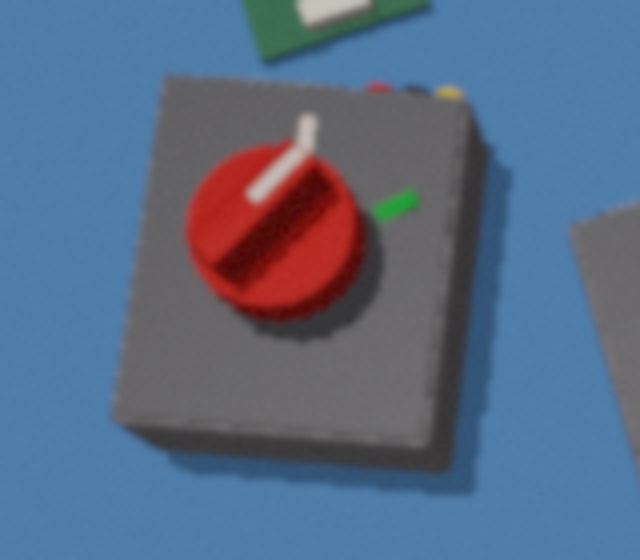

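The crop shows the red cap with its stripe between the white mark (crop 308,115) and the green mark (crop 400,205), which confirms the choice. I still need the module's own rectangle and the arm's orientation options.

```bash
python3 - <<'E'
from h import *
from scipy.spatial.transform import Rotation as R
for n in("top1","scene1"):
    c=dict(np.load(n+".npz")); P=cloud(c); z=P[...,2]
    m=((abs(z-.07)<.004)&(np.hypot(P[...,0]-.575,P[...,1]-.19)<.16)).astype(np.uint8)
    m=cv2.morphologyEx(m,cv2.MORPH_OPEN,np.ones((3,3)))
    k,l,st,_=cv2.connectedComponentsWithStats(m,connectivity=4)
    i=l[185,190] if n=="top1" else 1+np.argmax(st[1:,4])
    print(n,st[1:,4],cv2.minAreaRect((P[l==i][:,:2]*1e3).astype(np.float32)))
# tool axes now
r=R.from_euler("xyz",[-1.57072804,.001177,-1.122043]); print(r.as_matrix().round(3))
E
```

```text
top1 [5140 1297] ((578.4873046875, 196.591796875), (129.49781799316406, 148.85076904296875), 83.24746704101562)
scene1 [ 785 3425] ((580.145263671875, 198.8377685546875), (128.89053344726562, 150.31805419921875), 83.18460083007812)
[[ 0.434 -0.     0.901]
 [-0.901  0.001  0.434]
 [-0.001 -1.     0.   ]]
```

Module centre is about (0.579, 0.197) with yaw about -6.8°. The cap's x axis is at about -44°, which is 37° clockwise of the white mark. I move to hover above it with the jaw axis at yaw about 46°.

jog_arm --targets '[[9.4,[-47.6,0,60.7],-1.925],[9.4,[-47.6,0,60.7],-1.925],[9.4,[-47.6,0,60.7],-1.925],[9.4,[-47.6,0,60.7],-1.925],[9.4,[-47.6,0,60.7],-1.925],[9.4,[-47.6,0,60.7],-1.925],[9.4,[-47.6,0,60.7],-1.925],[9.4,[-47.6,0,60.7],-1.925],[9.4,[-47.6,0,60.7],-1.925],[9.4,[-47.6,0,60.7],-1.925]]'

```text
time_s: 1.1
ee_pos: [0.4597, -0.0447, 0.2024]
eef_rot: [-1.571, -0.0, 0.384]
force: [0.6, -0.9, 0.4]
grip_width: 0.0941
```

jog_arm --targets '[[9.4,[18,0,16],-0.38],[9.4,[18,0,16],-0.38],[9.4,[18,0,16],-0.38],[9.4,[18,0,16],-0.38],[9.4,[18,0,16],-0.38],[9.4,[18,0,16],-0.38],[9.4,[18,0,16],-0.38],[9.4,[18,0,16],-0.38],[9.4,[18,0,16],-0.38]]'

```text
time_s: 2.0
ee_pos: [0.5673, 0.1672, 0.2027]
eef_rot: [-1.571, -0.0, 0.757]
force: [0.5, 0.9, 0.9]
grip_width: 0.0944
```

```bash
cat >> h.py <<'E'
from scipy.spatial.transform import Rotation as R
def wrist(ctrl,optics,name):
    o=ctrl.get_obs(); c=optics.camera("wrist"); T=np.eye(4)
    T[:3,:3]=R.from_euler("xyz",o["eef_rot"]).as_matrix(); T[:3,3]=o["ee_pos"]
    cv2.imwrite(f"pics/{name}.png",c["img"][:,:,::-1]); print(o["time_s"],o["ee_pos"].round(4),o["eef_rot"].round(4),o["grip_width"].round(4),o["force"].round(1))
    return o,c,cloud(c,T@c["mount"])
E
python3 - <<'E'
from h import *
from station import ctrl,optics
o,c,P=wrist(ctrl,optics,"w1"); analyse(c,P,(.579,.197),.11)
E
```

```text
Traceback (most recent call last):
  File "h.py", line 29, in wrist
    cv2.imwrite(f"pics/{name}.png",c["img"][:,:,::-1]); print(o["time_s"],o["ee_pos"].round(4),o["eef_rot"].round(4),o["grip_width"].round(4),o["force"].round(1))
                                                                                                                     ^^^^^^^^^^^^^^^^^^^^^
AttributeError: 'float' object has no attribute 'round'
```

View pics/w1.png

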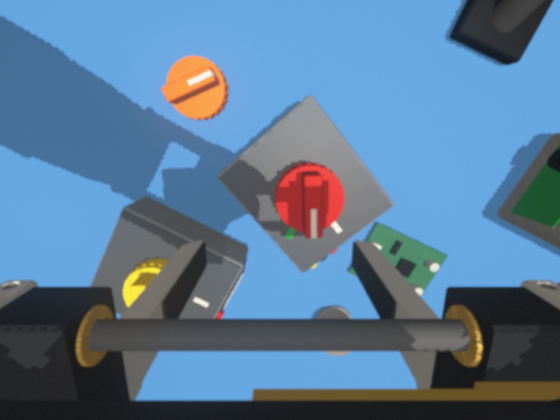

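The wrist view shows the red cap at (310,200), its stripe at (314,222), the white mark at (336,228) and the green mark at (291,233). The wing is almost in line with the jaws' closing plane.

```bash
sed -i 's/o\["grip_width"\].round(4)/o["grip_width"]/' h.py; python3 - <<'E'
from h import *
from station import ctrl,optics
o,c,P=wrist(ctrl,optics,"w2"); analyse(c,P,(.579,.197),.09)
E
```

```text
2.05 [0.5674 0.1673 0.2027] [-1.571e+00 -4.000e-04  7.567e-01] 0.09385733018917308 [-0.7 -0.1  0.2]
red top z 0.1384
wing top red 905 mean [0.576  0.2    0.1373] med z 0.1374
roof 2393 mean [0.5777 0.1975 0.1076] med z 0.1076
roof circle 580.540283203125 196.25819396972656 32.74288558959961
wing all 1170 mean [0.5795 0.1968 0.1374] med z 0.1375
wing rect ((580.7457885742188, 195.6360321044922), (15.302528381347656, 56.94065856933594), 45.39665985107422)
stripe 219 mean [0.5941 0.2008 0.1896] med z 0.1388
white mark 5084 mean [0.5549 0.2341 0.0703] med z 0.0705
green mark 63 mean [0.6004 0.1507 0.0709] med z 0.071
panel 12096 mean [0.5724 0.2018 0.0704] med z 0.0706
panel rect ((580.2984008789062, 196.78668212890625), (130.21461486816406, 149.58514404296875), 83.30084991455078)
```

jog_arm --targets '[[9.4,[2.9,0,1.2],-0.036],[9.4,[2.9,0,1.2],-0.036],[8,[2.9,2.5,1.2],-0.036],[7,[2.9,4.5,1.2],-0.036],[6,[2.9,6,1.2],-0.036],[5,[2.9,7,1.2],-0.036],[5,[2.9,7.3,1.2],-0.036],[5,[2.9,7.3,1.2],-0.036],[5,[2.9,7.3,1.2],-0.036]]' --grip_force 15

```text
time_s: 3.0
ee_pos: [0.5807, 0.197, 0.1303]
eef_rot: [-1.571, -0.001, 0.794]
force: [0.3, -0.0, -0.0]
grip_width: 0.0507
```

Aligned. Now I close on the wing.

jog_arm --targets '[[1,[0,0,0],0],[1,[0,0,0],0],[1,[0,0,0],0],[1,[0,0,0],0],[1,[0,0,0],0],[1,[0,0,0],0],[1,[0,0,0],0]]' --grip_force 20

```text
time_s: 3.7
ee_pos: [0.5803, 0.197, 0.1294]
eef_rot: [-1.571, -0.0, 0.794]
force: [0.4, -0.7, 0.3]
grip_width: 0.0159
```

jog_arm --targets '[[1,[0,0,0],-0.08],[1,[0,0,0],-0.16],[1,[0,0,0],-0.24],[1,[0,0,0],-0.32],[1,[0,0,0],-0.4],[1,[0,0,0],-0.48],[1,[0,0,0],-0.56],[1,[0,0,0],-0.62],[1,[0,0,0],-0.66],[1,[0,0,0],-0.66]]'

```text
time_s: 4.7
ee_pos: [0.5803, 0.1969, 0.1292]
eef_rot: [-1.571, 0.0, 1.455]
force: [0.1, 0.1, -0.7]
grip_width: 0.0154
```

Yaw is 83.4°, so the cap should be at about -6.6°, lined up with the white mark. I lower it gently.

jog_arm --targets '[[1,[0,0.3,0],0],[1,[0,0.6,0],0],[1,[0,0.9,0],0],[1,[0,1.1,0],0],[1,[0,1.2,0],0],[1,[0,1.2,0],0]]'

```text
time_s: 5.3
ee_pos: [0.5803, 0.1969, 0.1175]
eef_rot: [-1.571, -0.0, 1.454]
force: [-0.8, -0.8, 0.7]
grip_width: 0.0154
```

```bash
python3 - <<'E'
from h import *
from station import ctrl,optics
o,c,P=wrist(ctrl,optics,"w3"); analyse(c,P,(.579,.197),.06)
c=optics.camera("scene"); cv2.imwrite("pics/s3.png",cv2.resize(c["img"][200:360,280:460,::-1],None,fx=3,fy=3))
print("scene"); analyse(c,cloud(c),(.579,.197),.045)
E
```

```text
5.3 [0.5803 0.1969 0.1175] [-1.5709e+00 -1.0000e-04  1.4538e+00] 0.015387352360255674 [-0.8 -0.8  0.7]
red top z 0.1267
wing top red 1722 mean [0.5755 0.197  0.1257] med z 0.1257
roof 2752 mean [0.5687 0.1976 0.0956] med z 0.0957
roof circle 580.7802124023438 196.27517700195312 33.342132568359375
wing all 2290 mean [0.5786 0.1967 0.1259] med z 0.1258
wing rect ((580.228759765625, 199.0914306640625), (56.32917022705078, 37.1214485168457), 11.694374084472656)
stripe 420 mean [0.5861 0.1902 0.1519] med z 0.1267
white mark 839 mean [0.5587 0.2274 0.0706] med z 0.0706
green mark 152 mean [0.5996 0.1525 0.071 ] med z 0.071
panel 9138 mean [0.5615 0.1995 0.0706] med z 0.0706
panel rect ((578.2274169921875, 197.52902221679688), (119.91567993164062, 117.69456481933594), 56.68627166748047)
scene
red top z 0.1263
wing top red 120 mean [0.5922 0.1963 0.125 ] med z 0.1254
roof 657 mean [0.5896 0.2031 0.0951] med z 0.0955
roof circle 581.2235107421875 197.27960205078125 34.43368148803711
wing all 250 mean [0.5908 0.1957 0.1261] med z 0.126
wing rect ((587.3324584960938, 196.616943359375), (35.179893493652344, 42.44057083129883), 55.919715881347656)
stripe 1321 mean [0.5953 0.1907 0.2368] med z 0.2678
white mark 11 mean [0.6213 0.1927 0.0709] med z 0.0705
green mark 17 mean [0.595 0.159 0.071] med z 0.071
panel 661 mean [0.5983 0.2039 0.0718] med z 0.0709
panel rect ((587.455322265625, 199.67877197265625), (72.06626892089844, 89.46891784667969), 17.228248596191406)
```

View pics/s3.png

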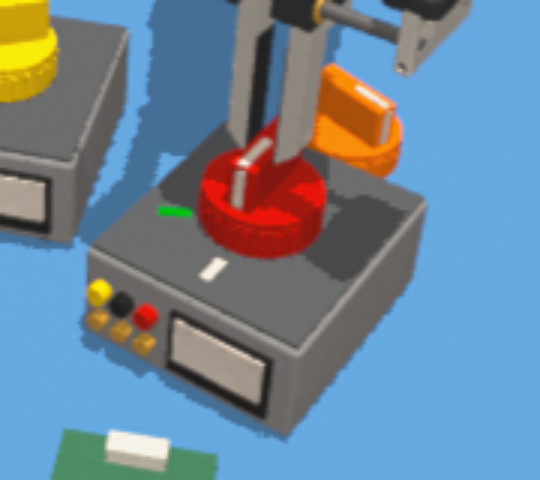

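The cap is down: its roof is at 0.0957, 25 mm above the panel at 0.0706. The crop shows its stripe (240,180) facing the white mark (213,268). Now 60° clockwise.

jog_arm --targets '[[1,[0,0,0],0.1],[1,[0,0,0],0.22],[1,[0,0,0],0.34],[1,[0,0,0],0.46],[1,[0,0,0],0.58],[1,[0,0,0],0.7],[1,[0,0,0],0.82],[1,[0,0,0],0.94],[1,[0,0,0],1.05],[1,[0,0,0],1.05]]'

```text
time_s: 6.4
ee_pos: [0.5804, 0.197, 0.1174]
eef_rot: [-1.571, -0.0, 0.402]
force: [0.1, -1.0, 1.1]
grip_width: 0.0157
```

jog_arm --targets '[[5,[0,0,0],0],[5,[0,0,0],0],[5,[0,0,0],0],[5,[0,0,0],0],[5,[0,-2,0],0],[5,[0,-5,0],0],[5,[0,-8,0],0],[5,[0,-10,0],0],[5,[0,-10,0],0],[5,[0,-10,0],0]]'

```text
time_s: 7.4
ee_pos: [0.5801, 0.1969, 0.2166]
eef_rot: [-1.571, 0.001, 0.404]
force: [0.9, 0.5, -0.9]
grip_width: 0.0498
```

```bash
python3 - <<'E'
from h import *
from station import ctrl,optics
o,c,P=wrist(ctrl,optics,"w4"); analyse(c,P,(.579,.197),.09)
c=optics.camera("scene"); cv2.imwrite("pics/s4.png",cv2.resize(c["img"][140:360,130:460,::-1],None,fx=2,fy=2))
E
```

```text
7.4 [0.5801 0.1969 0.2166] [-1.5707e+00  5.0000e-04  4.0430e-01] 0.049773693175589356 [ 0.9  0.5 -0.9]
red top z 0.1266
wing top red 747 mean [0.579  0.2016 0.1253] med z 0.1254
roof 2058 mean [0.5799 0.199  0.0955] med z 0.0956
roof circle 581.3410034179688 196.9248809814453 32.81245422363281
wing all 956 mean [0.5808 0.1975 0.1254] med z 0.1255
wing rect ((581.3834228515625, 196.5393524169922), (15.536688804626465, 55.91238021850586), 22.840354919433594)
stripe 275 mean [0.5849 0.205  0.2223] med z 0.2418
white mark 4429 mean [0.5749 0.2409 0.0702] med z 0.0705
green mark 24 mean [0.6013 0.1483 0.071 ] med z 0.0709
panel 11093 mean [0.5761 0.2037 0.0704] med z 0.0706
panel rect ((580.328125, 196.78941345214844), (130.0128936767578, 150.00010681152344), 83.2087631225586)
```

View pics/s4.png

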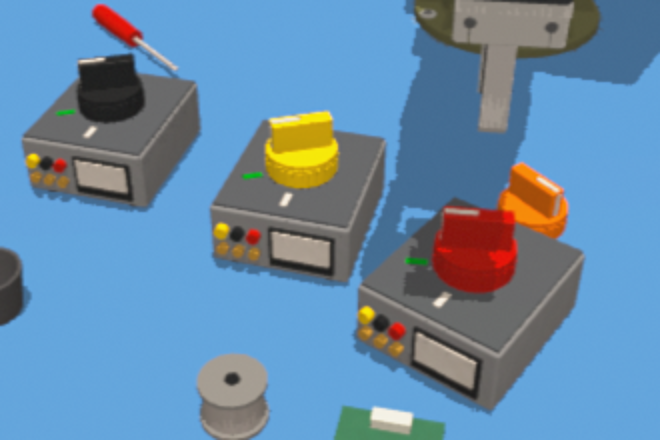

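The cap is down (roof at 0.0956) and within about 1 mm of the neck's centre. Its wing is at -67.2°, which is 60.4° clockwise of the module's x axis. In the crop its stripe (462,212) points at the green mark (417,262), the gripper is clear, and the yellow and black caps look unchanged.

```bash
python3 -c "
from station import ctrl
print(ctrl.hand_in())"
```

```text
the job is handed in; nothing more can be done
None
```

I turned the red cap back about 38° without lifting it and lowered it 12 mm onto the panel with its stripe at the white mark. I then turned it 60° clockwise to the green mark, let go and backed the gripper off about 10 cm. The job was handed in at about 7.5 s, and the hand-in gave no verdict.

- **Cap height:** the roof is 25 mm above the panel, so the cap is fully down.
- **Cap position:** it sits within about 1 mm of the module's centre.
- **Cap angle:** it is 60° clockwise of the module's x axis, pointing at the green mark.
- **Forces:** the readings at the end of each move stayed near 1 N.
- **Black and yellow caps:** they look unchanged in the last picture. I checked them by eye only and did not measure their angles.

**One disagreement:** in the first top view the white mark read about 6° off the module's edges. It was partly hidden by the stripe and cap there, so I used the module's edges and the green mark, which agreed with each other.

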